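# Clamp a birch slice with the cam lever and hold the cam at its peak

### The arm

A 6-joint arm with a two-finger parallel gripper is mounted at the origin on the work surface. World frame = base frame: x ahead of the robot, y to its left, z up, the work surface at z = 0. Lengths are in m, angles in rad, forces in N, time in s.
With the tool pointing down it reaches from about 0.25 to 0.725 m from the base axis. Payload 4 kg.
Tool frame: the origin (TCP) lies midway between the tips of the shut fingers; the grasp point (between the pads) lies 19 mm behind it; z points along the fingers, y is the line along which they close (so a half turn about z gives the same grasp; the last joint's range is limited). The gripper opens to 85 mm and grips with 20 to 120 N. Pads are 22 mm wide; open, the fingers measure 114 mm over their backs; the gripper's body (76 mm by 85 mm) begins 54 mm behind the grasp point. The pads swing forward as they close: fully open they stand 13 mm farther back than shut.
Start: joints at [1.263, 0.241, 0.005, 1.335, 0, 1.571], TCP at [0.151, 0.477, 0.231] pointing down, gripper open.
Joint ranges: [-2.72, 2.72], [-1.05, 1.87], [-1.09, 1.28], [-1.99, 2.15], [-1.42, 1.44], [-3.14, 3.14]. Speed limits (rad/s): [2.79, 2.79, 3.14, 3.14, 3.14, 3.14].

### API

Orientations are given as a unit quaternion [x, y, z, w].
In Python, from workcell import get_obs, camera, job_done, silhouettes gives the robot as it stands. The module is installed in compiled form; this text tells all that it offers.
- The arm moves only by the tool drive_tool, never from a script. Its argument "increments" is a list of rows, each a list of 3 entries, a list of its own where there are three numbers: the shift along the world's x, y, z in mm, then the turn, a rotation vector about the world's x, y, z in degrees, then the opening, from 0 (shut) to 1 (fully open). A call has 1 to 8 rows; each row shifts and turns the commanded pose from where the row before left it; what a row does not reach is not made up. A row lasts 1/12 s, in which the tool goes at most 41.7 mm and 7.16 degrees, less where a joint would pass 70% of its speed; a pose out of reach is approached as far as the arm can. A call is refused whole if a number of a shift passes 41.7 or a number of a turn 7.16, either way. A call with a gripper value outside its range is refused whole. The fingers move at their own pace and stop on an object; the grip force is fixed at half the most. Time passes only in rows, so rows that do not move let the fingers close. It gives the time, the measured TCP pose, the force, the opening and the grip force at its end, in the units of the state.
- get_obs(): the state, without advancing time (a new reading comes with each control period).
- camera(name): name is "scene" or "top" or "wrist"; returns a dict with "image" (420x560x3 uint8, red, green, blue), "K" (3x3 intrinsics, pixels), "view" (4x4, takes a point from world to camera coordinates). Camera axes: x right, y down, z forward; pixel columns grow to the right and rows downward; lengths in m; the calibration is good to about 2 mm. The wrist camera is an equidistant fisheye: a pixel r from the principal point sees the ray r / f radians off the axis. A picture is of the moment at which its call begins. There is no depth.
- job_done(): hands the job in; it is judged then, once.
Trained networks look in a picture, given as the dict that the camera call returned (one of the last four; its "shot" number tells which), for a name from the list of things; names that differ only in an ending like _2 or _b are one class to them, and where a whole thing is asked for, a point or a joint stands for the part that bears it (a point fixed in the world has none). Each returns a list of dicts, best first, with "conf" (0 to 1); they miss things now and then, are a little off and sometimes report something else, mostly with a low value. They report only what shows in the picture. A call takes as long as a camera call.
- silhouettes(query, picture): "region" (420x560 bool, what is visible of it) and "bbox" ([left, top, right, bottom] in pixels, round what is visible of it).
The state is a dict: "clock": time; "joint_pos": joint angles; "joint_vel": joint speeds; "tau": joint torques, N m; "eef_pos": TCP position; "tool_rot": TCP orientation; "ft_force": force on the tool from outside, world axes, zero at the start; "ft_torque": the same for the moment, N m; "grip_width": finger opening in m; "grasp_force": force on a finger pad.
Only numpy, scipy, OpenCV 4.12 (cv2) and the standard library are available. Lean on these libraries where they do the work, as an engineer would, in place of code of your own. Each camera call takes 0.05 s, during which the arm holds its last target. There are 200 camera calls.

### The job

Pick up the small birch slice, lay it flat (do not drop it) on its ring mark on the clamping board, between the two steel rollers and the open orange jaw, and let go of it. Then take the upright black knob of the red cam lever, turn the lever to the cam's highest lift, where it points at the red mark and the jaw presses the slice against both rollers, and finish while still holding the knob there, since the lever springs back if released. Leave the large slice, the jar and the chisel where they are.

Things in the scene. Friction and masses are not known exactly. Their poses are not given: they have to be found in the camera images.
- slice: small round birch slice with brown bark edge and pale face, a disc 62 mm in diameter and 20 mm thick, 35 to 60 g, lying flat on the table; origin at the centre of its underside, z up. The only other disc like it is the 100 mm large slice
- fixture: plywood clamping board fixed to the table, 12 mm thick; origin at table height under the seat; spans x -105 to 105, y -180 to 70 mm. Stop: two free-spinning steel rollers (12 mm diameter, tops 38 mm above the table) at x +-26, y 31 mm, 4 mm clear of a slice on the mark. Jaw guides, tops at 30 mm, at x +-22 to +-34, y -80 to -45 mm. The slice's two sides along x stay free for fingers
- seat (a point): centre of the ring mark (65 mm outside diameter) on the board's top, 12 mm above the table, where the centre of the slice's underside belongs; axes as the board's. The jaw then pushes the slice 5 mm along +y, to home
- home (a point): where the centre of the slice's underside comes to lie when clamped against both rollers: 5 mm from the seat along the board's +y
- jaw: orange jaw pad, 36 mm wide, 14 to 34 mm above the table, sprung on a blue carriage; origin at the foot of its front face's middle, at board-top height. Slides along the board's +y: open, its front is 42 mm from the seat (11 mm clear of a slice on the mark, 6 mm with the lever at 0.25); as it closes it pushes the slice into the rollers, and at full lift presses it with about 16 N
- carriage (a joint): lift of the cam: travel of the blue carriage in m, 0 at rest, 0.020 at the highest lift; driven by the lever only, through an eccentric (18 mm) and a brass strap. It is greatest at the lever angle 1.5 and falls again past it, by 3 mm at 2.0
- cam_lever (a joint): angle of the red cam lever, rad, 0 to 2.0, growing clockwise from above; starts at 0 to 0.25. 0: points about along the board's -y; 1.5: along the board's -x, over the red mark: highest lift. Its direction is at angle (pi + 1.5 - value) from the board's +x. A spring turns it back towards 0 (1 to 3 N at the knob, light friction): unheld it does not stay at the peak
- knob: upright black round knob at the end of the lever, 22 mm in diameter, 42 mm tall, from 52 to 94 mm above the table, turning with the lever 90 mm from the cam's axis; the lever's arm beneath it spans 44 to 52 mm above the table. Origin at the centre of the knob's underside; it spins freely on its pin, so a grip need not turn with the lever
- cam_axis (a point): the vertical axis of the cam lever, at board top height (12 mm above the table); 125 mm from the seat along the board's -y
- peak_mark (a point): red dot, 14 mm in diameter, with a short red dash on the board's top, 90 mm from the cam's axis along the board's -x: the knob is straight above it at the highest lift
- big_slice: bystander: large birch slice, 100 mm in diameter, 22 mm thick; origin at the centre of its underside
- jar: bystander: amber jar with green cap, 60 mm in diameter, 72 mm tall, standing; origin at the centre of its underside
- chisel: bystander: wood-handled carving chisel lying along its x, 200 mm long, 24 mm wide, 20 mm tall; origin under it, handle towards its -x

How it is judged:
On the way:
1. the slice lies flat on the ring mark (within 10 mm), let go of, with the jaw still open (horizontal distance between slice and seat below 0.01 m and angle between slice's own z axis and vertical below 0.12 rad and z of slice in the frame of seat between -0.003 and 0.004 m and contact force between each of the arm, the fingers and slice below 0.1 N and linear speed of slice below 0.03 m/s and value of joint cam_lever below 0.8 rad), for 0.2 s.
At the end, for the whole second after the job is handed in: the lever rests within 0.12 rad of its highest lift (1.5 rad), fingers on the knob (over 0.5 N); the jaw presses the slice (over 8 N), which lies flat within 5 mm of home, untouched by the robot; bystanders within 30 mm of their places (value of joint cam_lever between 1.38 and 1.62 rad and value of joint carriage above 0.019 m and velocity of joint cam_lever between -0.1 and 0.1 rad/s and contact force between the fingers and knob above 0.5 N and contact force between jaw and slice above 8 N and horizontal distance between slice and home below 0.005 m and angle between slice's own z axis and vertical below 0.12 rad and z of slice in the frame of seat between -0.003 and 0.004 m and linear speed of slice below 0.02 m/s and contact force between each of the fingers, the arm and slice below 0.1 N and distance of each of big_slice, jar, chisel from where it was at the start of the episode below 0.03 m); the arm keeps its last pose, push and grip.
It fails at once if the slice is dropped or thrown (faster than 0.7 m/s with no finger on it) (contact force between the fingers and slice below 0.05 N and linear speed of slice above 0.7 m/s).
It fails at once if a bystander is pushed more than 30 mm from its place (distance of any of big_slice, jar, chisel from where it was at the start of the episode above 0.03 m).
It also fails if it takes over 51 s, if anything falls off the work surface, if the arm or the gripper's body presses on something with over 40 N, if the wrist force passes 120 N, or if a joint passes its speed limit or range.

## Working session

There is one attempt and no reset: what is moved stays moved. The work goes in short steps, Python scripts to look and compute and a tool call to move; the robot and the scene stay as the last step left them, time stands still between calls to the robot, and variables do not carry over. Pictures are saved under pics/ and viewed, at most 10 in all, crops included, and the job is handed in when it is done.

Besides the shell and the picture viewer there is one more tool, called after "Emit:" as name(argument=value, ...), one argument or row to a line, values as JSON. drive_tool: Moves the arm, as the interface text tells. Its arguments: {"type":"object","properties":{"increments":{"type":"array"}},"required":["increments"]}

```bash
mkdir -p pics
cat > h.py <<'E'
import numpy as np, cv2
from workcell import get_obs, camera, silhouettes
def ray(c,uv):
    K=np.array(c["K"]);V=np.array(c["view"]);R=V[:3,:3];o=-R.T@V[:3,3]
    d=R.T@np.linalg.inv(K)@np.array([uv[0],uv[1],1.]);return o,d
def onz(c,uv,z):
    o,d=ray(c,uv);return o+d*(z-o[2])/d[2]
def proj(c,p):
    V=np.array(c["view"]);q=V[:3,:3]@np.array(p)+V[:3,3];q=np.array(c["K"])@q;return q[:2]/q[2]
def cen(m):
    v,u=np.nonzero(m);return np.array([u.mean(),v.mean()])
E
python3 - <<'E'
from h import *
o=get_obs();print(o["clock"],o["eef_pos"],o["tool_rot"])
for n in ["top","scene"]:
    c=camera(n);cv2.imwrite(f"pics/{n}0.png",c["image"][:,:,::-1]);print(n,np.array(c["K"]).round(1).tolist(),np.array(c["view"]).round(3).tolist())
    for q,z in [("slice",.02),("fixture",.012),("jaw",.034),("knob",.094),("cam_lever",.05),("big_slice",.022),("jar",.072),("chisel",.015)]:
        for s in silhouettes(q,c)[:2]:
            u=cen(s["region"]);print(q,round(s["conf"],2),np.round(s["bbox"]),u.round(1),onz(c,u,z).round(4))
E
```

```text
0.0 [0.15129231 0.475894   0.23041811] [ 1.53298263e-01  9.88179417e-01 -1.02682337e-03 -1.64949778e-04]
top [[390.4, 0.0, 274.6], [0.0, 390.4, 207.3], [0.0, 0.0, 1.0]] [[0.027, -0.999, 0.022, -0.061], [-0.98, -0.031, -0.198, 0.548], [0.198, -0.016, -0.98, 0.987], [0.0, 0.0, 0.0, 1.0]]
slice 0.6 [181. 167. 201. 187.] [191.1 177.3] [0.6346 0.1903 0.02  ]
fixture 0.77 [232. 162. 346. 247.] [280.8 203.6] [ 0.5692 -0.0624  0.012 ]
fixture 0.65 [337. 193. 345. 204.] [340.4 197.6] [ 0.5917 -0.2292  0.012 ]
jaw 0.5 [272. 196. 282. 210.] [277. 202.] [ 0.5687 -0.051   0.034 ]
knob 0.66 [339. 193. 345. 201.] [340.6 197.6] [ 0.5725 -0.2143  0.094 ]
cam_lever 0.93 [285. 194. 346. 215.] [314.1 202. ] [ 0.5683 -0.1507  0.05  ]
big_slice 0.95 [109. 198. 147. 235.] [127.1 215.4] [0.521  0.3557 0.022 ]
jar 0.79 [166. 224. 195. 243.] [178.9 235.5] [0.4641 0.2    0.072 ]
scene [[411.8, 0.0, 279.2], [0.0, 411.8, 211.6], [0.0, 0.0, 1.0]] [[-0.232, 0.973, -0.011, 0.153], [0.822, 0.19, -0.537, -0.401], [-0.521, -0.134, -0.843, 1.3], [0.0, 0.0, 0.0, 1.0]]
slice 0.7 [351. 266. 380. 294.] [364.1 279.6] [0.642  0.1921 0.02  ]
fixture 0.93 [193. 193. 320. 283.] [262.3 236. ] [ 0.5813 -0.06    0.012 ]
knob 0.61 [191. 199. 204. 217.] [197.  208.1] [ 0.588  -0.2088  0.094 ]
cam_lever 0.7 [192. 198. 258. 229.] [223.4 217.6] [ 0.5739 -0.1558  0.05  ]
cam_lever 0.56 [192. 195. 319. 281.] [262.4 235.9] [ 0.601  -0.0528  0.05  ]
big_slice 0.83 [416. 228. 467. 274.] [441.2 250.7] [0.5302 0.3569 0.022 ]
jar 0.6 [368. 200. 394. 230.] [381.4 213.6] [0.4932 0.2051 0.072 ]
chisel 0.83 [117. 135. 154. 195.] [137.7 159.8] [ 0.4299 -0.4509  0.015 ]
```

Run:
```python
import cv2,numpy as np
a=cv2.imread("pics/top0.png")[140:270,150:360];b=cv2.imread("pics/scene0.png")[180:300,180:390]
a=cv2.resize(a,None,fx=3.5,fy=3.5,interpolation=3)
cv2.imwrite("pics/a.png",a)
cv2.imwrite("pics/b.png",cv2.resize(b,None,fx=3.5,fy=3.5,interpolation=3))
```

```text
(no output)
```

View pics/a.png

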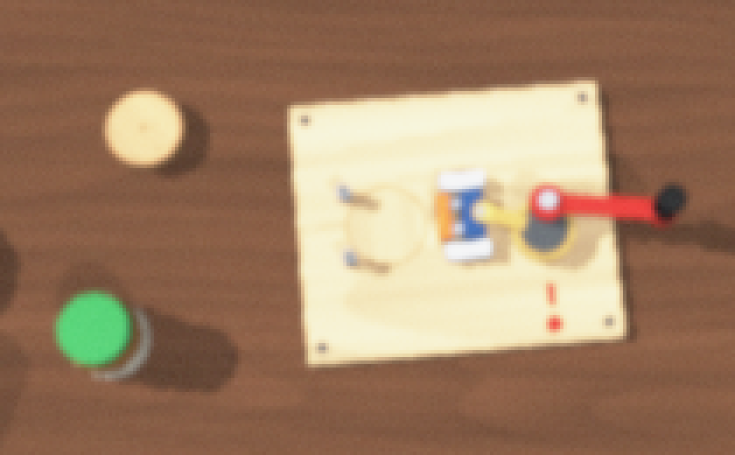

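View pics/b.png

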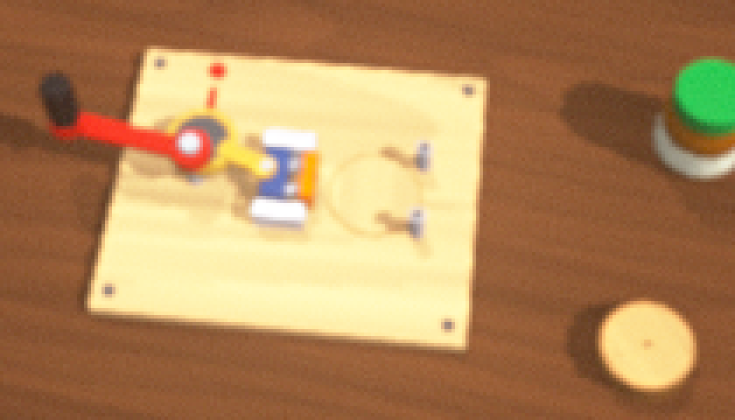

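```bash
cat >> h.py <<'E'
def T(p,b):
    c,s=np.cos(p[2]),np.sin(p[2]);return np.array([p[0]+c*b[0]-s*b[1],p[1]+s*b[0]+c*b[1],b[2]])
E
python3 - <<'E'
from h import *
from scipy.optimize import least_squares
B=[(.105,.07),(.105,-.18),(-.105,-.18),(-.105,.07),(-.09,-.125)]
A={"top":(150,140,[(289,106),(597,80),(627,338),(307,366),(554,324)]),"scene":(180,180,[(467,349),(88,311),(145,48),(487,78),(218,70)])}
C={n:camera(n) for n in A}
def res(p,ns):
    r=[]
    for n in ns:
        ox,oy,l=A[n]
        for b,q in zip(B,l):
            r+=list(proj(C[n],T(p,(*b,.012)))-((np.array(q)+.5)/3.5-.5+[ox,oy]))
    return np.array(r)
for ns in (["top"],["scene"],["top","scene"]):
    s=least_squares(res,[.57,0,.05],args=(ns,));print(ns,s.x.round(4),abs(s.fun).max().round(2))
p=s.x;np.save("p.npy",p)
for n,c in C.items():
    print(n,"cam",ray(c,(0,0))[0].round(3))
    k=silhouettes("knob",c)
    if k: w=onz(c,cen(k[0]["region"]),.073);cam=T(p,(0,-.125,0));d=w-cam;print("knob",w.round(4),"lever",(np.pi+1.5-(np.arctan2(d[1],d[0])-p[2]))%(2*np.pi),np.hypot(*d[:2]))
    s=silhouettes("slice",c)
    # match centroid with hull model
    def f(xy):
        t=np.linspace(0,6.283,60);pts=np.array([proj(c,(xy[0]+.031*np.cos(a),xy[1]+.031*np.sin(a),z)) for a in t for z in (0,.02)],np.float32)
        m=cv2.moments(cv2.convexHull(pts));return np.array([m["m10"],m["m01"]])/m["m00"]-cen(s[0]["region"])
    print("slice",least_squares(f,[.635,.19],diff_step=1e-3).x.round(4))
print("seat",T(p,(0,0,.012)),"cam",T(p,(0,-.125,.012)),"peak",T(p,(-.09,-.125,.012)),"clock",get_obs()["clock"])
E
```

```text
['top'] [ 0.5658 -0.0046  0.1173] 0.54
['scene'] [ 0.5668 -0.0024  0.1225] 0.8
['top', 'scene'] [ 0.5662 -0.0034  0.1202] 1.02
top cam [ 0.343 -0.028  1.077]
knob [ 0.5768 -0.218   0.073 ] lever 0.09819162001900139 0.09064164286829345
slice [0.6382 0.1924]
scene cam [1.041 0.101 0.882]
knob [ 0.5763 -0.2171  0.073 ] lever 0.1047337176013583 0.08973367560200267
slice [0.6376 0.1935]
seat [ 0.56624184 -0.00338663  0.012     ] cam [ 0.58123013 -0.12748478  0.012     ] peak [ 0.49187946 -0.13827635  0.012     ] clock 1.2
```

Emit:
drive_tool(
  increments=[
    [[30, -17.7, -4], [0, 0, -4.1], 1],
    [[30, -17.7, -4], [0, 0, -4.1], 1],
    [[30, -17.7, -4], [0, 0, -4.1], 1],
    [[30, -17.7, -4], [0, 0, -4.1], 1],
    [[30, -17.7, -4], [0, 0, -4.1], 1],
    [[30, -17.7, -4], [0, 0, -4.1], 1],
    [[30, -17.7, -4], [0, 0, -4.1], 1],
    [[30, -17.7, -4], [0, 0, -4.1], 1],
  ],
)

```text
clock: 1.87
eef_pos: [0.3928, 0.3338, 0.1993]
tool_rot: [0.428, 0.904, 0.0, 0.0]
ft_force: [0.4, 1.4, -0.7]
grip_width: 0.0857
grasp_force: 0.0
```

Emit:
drive_tool(
  increments=[
    [[30, -17.7, -6], [0, 0, -4.1], 1],
    [[30, -17.7, -6], [0, 0, -4.1], 1],
    [[30, -17.7, -6], [0, 0, -4.1], 1],
    [[30, -17.7, -6], [0, 0, -4.1], 1],
    [[30, -17.7, -6], [0, 0, -4.1], 1],
    [[30, -17.7, -6], [0, 0, -4.1], 1],
    [[30, -17.7, -6], [0, 0, -4.1], 1],
    [[0, 0, 0], [0, 0, 0], 1],
  ],
)

```text
clock: 2.53
eef_pos: [0.6057, 0.2067, 0.1546]
tool_rot: [0.64, 0.768, -0.001, 0.001]
ft_force: [-0.1, -0.2, 0.2]
grip_width: 0.0855
grasp_force: 0.0
```

```bash
cat >> h.py <<'E'
from scipy.spatial.transform import Rotation as R
def st():
    o=get_obs();r=R.from_quat(o["tool_rot"]).as_matrix()
    print("t",round(o["clock"],2),"pos",np.round(np.array(o["eef_pos"])*1e3,1),"yaxis",np.degrees(np.arctan2(r[1,1],r[0,1])).round(2),"z",r[:,2].round(3),"w",round(o["grip_width"],4),"gf",round(o["grasp_force"],1),"F",np.round(o["ft_force"],1),"q6",round(o["joint_pos"][5],2))
def fray(c,uv):
    K=np.array(c["K"]);V=np.array(c["view"]);Rm=V[:3,:3];o=-Rm.T@V[:3,3]
    x=(uv[0]-K[0,2])/K[0,0];y=(uv[1]-K[1,2])/K[1,1];t=np.hypot(x,y)
    d=np.array([x/t*np.sin(t),y/t*np.sin(t),np.cos(t)]);return o,Rm.T@d
def fonz(c,uv,z):
    o,d=fray(c,uv);return o+d*(z-o[2])/d[2]
E
python3 - <<'E'
from h import *
st();c=camera("wrist");cv2.imwrite("pics/w1.png",c["image"][:,:,::-1])
for s in silhouettes("slice",c)[:3]:
    cn,_=cv2.findContours(s["region"].astype(np.uint8),0,2);k=max(cn,key=cv2.contourArea).reshape(-1,2)
    P=np.array([fonz(c,q,.02)[:2] for q in k],np.float32);(ctr,r)=cv2.minEnclosingCircle(P)
    print(s["conf"],s["bbox"],fonz(c,cen(s["region"]),.02).round(4),np.round(ctr,4),r)
E
```

```text
t 2.53 pos [605.7 206.7 154.6] yaxis 10.39 z [ 0.    -0.002 -1.   ] w 0.0855 gf 0.0 F [-0.1 -0.2  0.2] q6 1.72
0.79 [283.7, 182.1, 351.4, 251.0] [0.6373 0.1934 0.02  ] [0.6372 0.1922] 0.03301641345024109
```

View pics/w1.png

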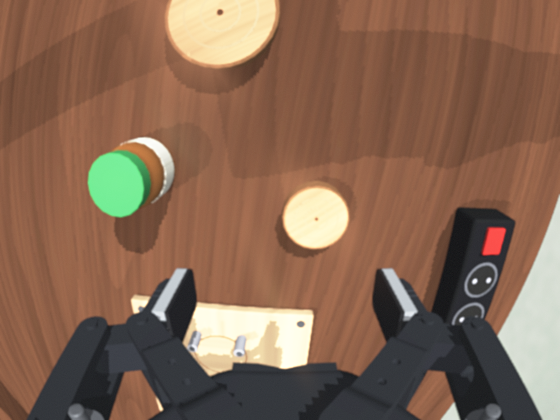

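The slice's top is at pixel (316,217), which agrees with my estimate (0.637, 0.193). It's clear of the jar and of a power strip on the right.

Emit:
drive_tool(
  increments=[
    [[16, -7, -20], [0, 0, -1.8], 1],
    [[15.6, -6.7, -20], [0, 0, -1.7], 1],
    [[0, 0, -25], [0, 0, 0], 1],
    [[0, 0, -25], [0, 0, 0], 1],
    [[0, 0, -15], [0, 0, 0], 1],
    [[0, 0, 0], [0, 0, 0], 1],
    [[0, 0, 0], [0, 0, 0], 1],
  ],
)

```text
clock: 3.22
eef_pos: [0.6316, 0.1982, 0.052]
tool_rot: [0.66, 0.752, -0.001, -0.001]
ft_force: [-0.4, -0.0, 0.0]
grip_width: 0.0855
grasp_force: 0.0
```

Run:
```python
from h import *
st()
```

```text
t 3.22 pos [631.6 198.2  52. ] yaxis 7.48 z [-0.002 -0.    -1.   ] w 0.0855 gf 0.0 F [-0.4 -0.   0. ] q6 1.74
```

Emit:
drive_tool(
  increments=[
    [[3, -3, -11], [0, 0, -0.3], 1],
    [[2.7, -2.2, -15], [0, 0, -0.2], 1],
    [[0, 0, -15], [0, 0, 0], 1],
    [[0, 0, -5], [0, 0, 0], 1],
    [[0, 0, -3], [0, 0, 0], 1],
    [[0, 0, 0], [0, 0, 0], 1],
    [[0, 0, 0], [0, 0, 0], 1],
  ],
)

```text
clock: 3.8
eef_pos: [0.6395, 0.1924, 0.0044]
tool_rot: [0.663, 0.748, 0.001, 0.0]
ft_force: [0.3, 0.8, -0.4]
grip_width: 0.0851
grasp_force: 0.0
```

Emit:
drive_tool(
  increments=[
    [[-1.5, 0, -3], [0, 0, 0], 1],
    [[0, 0, 0], [0, 0, 0], 0],
    [[0, 0, 0], [0, 0, 0], 0],
    [[0, 0, 0], [0, 0, 0], 0],
    [[0, 0, 0], [0, 0, 0], 0],
    [[0, 0, 0], [0, 0, 0], 0],
    [[0, 0, 0], [0, 0, 0], 0],
  ],
)

```text
clock: 4.38
eef_pos: [0.638, 0.1924, 0.0014]
tool_rot: [0.664, 0.748, 0.001, 0.0]
ft_force: [0.2, -0.3, 6.1]
grip_width: 0.0597
grasp_force: 65.3
```

Run:
```python
from h import *
st()
```

```text
t 4.38 pos [638.  192.4   1.4] yaxis 6.86 z [ 0.002  0.001 -1.   ] w 0.0597 gf 65.3 F [ 0.2 -0.3  6.1] q6 1.74
```

Emit:
drive_tool(
  increments=[
    [[0, 0, 10], [0, 0, 0], 0],
    [[0, 0, 25], [0, 0, 0], 0],
    [[0, 0, 30], [0, 0, 0], 0],
    [[-6, -16, 10], [0, 0, 0], 0],
    [[-11, -30, 0], [0, 0, 0], 0],
    [[-11, -30, 0], [0, 0, 0], 0],
    [[-11, -30, 0], [0, 0, 0], 0],
    [[-11, -30, 0], [0, 0, 0], 0],
  ],
)

```text
clock: 5.05
eef_pos: [0.5862, 0.055, 0.0754]
tool_rot: [0.663, 0.748, -0.0, -0.0]
ft_force: [0.2, -0.1, 0.3]
grip_width: 0.06
grasp_force: 64.7
```

Emit:
drive_tool(
  increments=[
    [[-11, -30, 0], [0, 0, 0], 0],
    [[-7, -20, 0], [0, 0, 0], 0],
    [[-4, -10, 0], [0, 0, 0], 0],
    [[0, 0, 0], [0, 0, 0], 0],
    [[0, 0, 0], [0, 0, 0], 0],
  ],
)

```text
clock: 5.47
eef_pos: [0.5655, -0.0037, 0.0755]
tool_rot: [0.664, 0.748, 0.0, -0.0]
ft_force: [-0.5, 0.2, -0.0]
grip_width: 0.0596
grasp_force: 64.7
```

Run:
```python
from h import *
st();c=camera("wrist");cv2.imwrite("pics/w2.png",c["image"][:,:,::-1])
p=np.load("p.npy")
def fproj(c,P):
    V=np.array(c["view"]);q=V[:3,:3]@P+V[:3,3];K=np.array(c["K"]);r=np.hypot(q[0],q[1]);t=np.arctan2(r,q[2])
    return K[:2,2]+np.array([K[0,0],K[1,1]])*t*q[:2]/r
for b in [(.026,.031,.038),(-.026,.031,.038),(0,0,.012),(.09,.055,.012),(0,-.042,.034)]: print(b,fproj(c,T(p,b)).round(1))
print("slice at",fproj(c,np.array([*get_obs()["eef_pos"][:2],get_obs()["eef_pos"][2]+.0185])).round(1))
```

```text
t 5.47 pos [565.5  -3.7  75.5] yaxis 6.82 z [ 0.     0.001 -1.   ] w 0.0596 gf 64.7 F [-0.5  0.2 -0. ] q6 1.44
(0.026, 0.031, 0.038) [329.3 190.7]
(-0.026, 0.031, 0.038) [239.8 190.7]
(0, 0, 0.012) [284.5 224.2]
(0.09, 0.055, 0.012) [417.7 147.1]
(0, -0.042, 0.034) [284.6 293.8]
slice at [284.1 289.2]
```

View pics/w2.png

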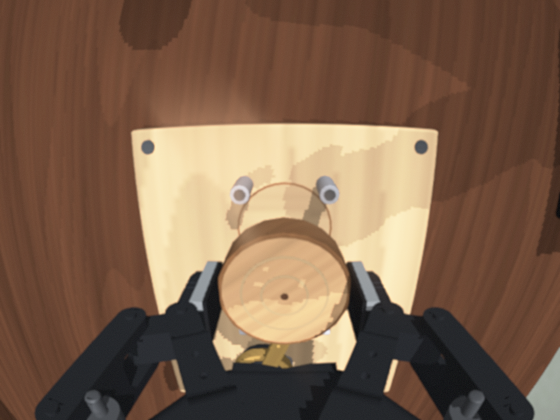

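Roller tops are at (329,194) and (241,194), within 3 px of prediction. The slice, centred near (284,290), is over the mark, so I'm lowering it.

Emit:
drive_tool(
  increments=[
    [[0.5, -0.5, -20], [0, 0, 0], 0],
    [[0, 0, -20], [0, 0, 0], 0],
    [[0, 0, -12], [0, 0, 0], 0],
    [[0, 0, -5], [0, 0, 0], 0],
    [[0, 0, -2], [0, 0, 0], 0],
    [[0, 0, 0], [0, 0, 0], 0],
    [[0, 0, 0], [0, 0, 0], 0],
  ],
)

```text
clock: 6.1
eef_pos: [0.5667, -0.0038, 0.017]
tool_rot: [0.663, 0.749, 0.001, 0.001]
ft_force: [-0.3, 0.5, -0.7]
grip_width: 0.0596
grasp_force: 64.7
```

Emit:
drive_tool(
  increments=[
    [[0, 0, -1], [0, 0, 0], 0],
    [[0, 0, 0], [0, 0, 0], 0],
    [[0, 0, -1], [0, 0, 0], 0],
    [[0, 0, 0], [0, 0, 0], 0],
  ],
)

```text
clock: 6.43
eef_pos: [0.566, -0.0045, 0.0146]
tool_rot: [0.664, 0.748, 0.0, 0.0]
ft_force: [-0.6, -0.7, -0.5]
grip_width: 0.0596
grasp_force: 64.7
```

Emit:
drive_tool(
  increments=[
    [[0, 0, -0.7], [0, 0, 0], 0],
    [[0, 0, 0], [0, 0, 0], 0],
    [[0, 0, -0.7], [0, 0, 0], 0],
    [[0, 0, 0], [0, 0, 0], 0],
  ],
)

```text
clock: 6.77
eef_pos: [0.5658, -0.0045, 0.0134]
tool_rot: [0.664, 0.748, 0.0, 0.0]
ft_force: [-1.8, 0.5, 3.1]
grip_width: 0.0595
grasp_force: 65.2
```

Emit:
drive_tool(
  increments=[
    [[0, 0, 0], [0, 0, 0], 0.75],
    [[0, 0, 0], [0, 0, 0], 0.85],
    [[0, 0, 0], [0, 0, 0], 1],
    [[0, 0, 0], [0, 0, 0], 1],
    [[0, 0, 0], [0, 0, 0], 1],
    [[0, 0, 0], [0, 0, 0], 1],
    [[0, 0, 0], [0, 0, 0], 1],
  ],
)

```text
clock: 7.35
eef_pos: [0.5658, -0.0044, 0.0128]
tool_rot: [0.664, 0.748, -0.0, -0.0]
ft_force: [0.1, 0.3, 0.7]
grip_width: 0.0854
grasp_force: 0.0
```

Emit:
drive_tool(
  increments=[
    [[0, 0, 10], [0, 0, 0], 1],
    [[0, 0, 30], [0, 0, 0], 1],
    [[0, 0, 40], [0, 0, 0], 1],
    [[0, 0, 40], [0, 0, 0], 1],
    [[0, 0, 10], [0, 0, 0], 1],
    [[0, 0, 0], [0, 0, 0], 1],
    [[0, 0, 0], [0, 0, 0], 1],
  ],
)

```text
clock: 7.93
eef_pos: [0.5664, -0.0044, 0.1443]
tool_rot: [0.663, 0.748, 0.001, 0.001]
ft_force: [0.1, -0.7, -0.7]
grip_width: 0.0853
grasp_force: 0.0
```

Run:
```python
from h import *
st();c=camera("wrist");cv2.imwrite("pics/w3.png",c["image"][:,:,::-1])
p=np.load("p.npy")
def inv(w): d=w[:2]-p[:2];cs,s=np.cos(p[2]),np.sin(p[2]);return np.array([cs*d[0]+s*d[1],-s*d[0]+cs*d[1]])*1e3
C={"wrist":c,"scene":camera("scene"),"top":camera("top")}
for n,c in C.items():
    f=fonz if n=="wrist" else onz
    for q,z in (("slice",.03),("knob",.073),("jaw",.03)):
        for s in silhouettes(q,c)[:1]:
            w=f(c,cen(s["region"]),z);print(n,q,round(s["conf"],2),np.round(s["bbox"]),w.round(4),"board mm",inv(w).round(1))
```

```text
t 7.93 pos [566.4  -4.4 144.3] yaxis 6.87 z [ 0.003  0.    -1.   ] w 0.0853 gf 0.0 F [ 0.1 -0.7 -0.7] q6 1.44
wrist slice 0.66 [164. 121. 406. 368.] [ 0.5692 -0.0291  0.03  ] board mm [ -0.2 -25.8]
wrist jaw 0.69 [265. 240. 305. 269.] [ 0.5717 -0.0507  0.03  ] board mm [ -0.3 -47.6]
scene slice 0.61 [272. 221. 301. 247.] [ 0.5705 -0.0026  0.03  ] board mm [4.3 0.3]
top slice 0.16 [340. 196. 345. 204.] [ 0.5867 -0.2252  0.03  ] board mm [  -6.3 -222.7]
top jaw 0.45 [287. 166. 345. 238.] [ 0.5746 -0.137   0.03  ] board mm [  -7.7 -133.7]
```

View pics/w3.png

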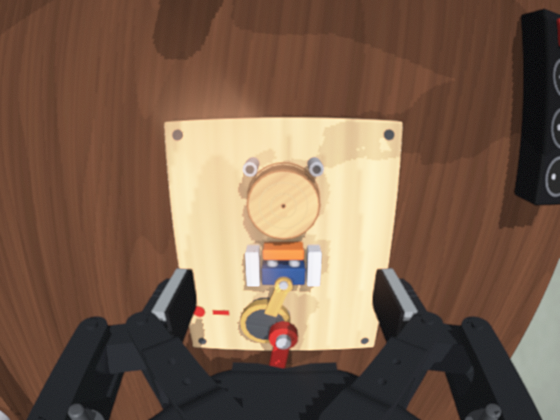

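Run:
```python
from h import *
p=np.load("p.npy");c=camera("wrist")
def inv(w): d=w[:2]-p[:2];cs,s=np.cos(p[2]),np.sin(p[2]);return (np.array([cs*d[0]+s*d[1],-s*d[0]+cs*d[1]])*1e3).round(1)
im=c["image"][145:290,225:345,::-1];cv2.imwrite("pics/w4.png",cv2.resize(im,None,fx=4,fy=4,interpolation=3))
for n,q,z in [("pith",(283,206),.032),("rl",(251,168),.038),("rr",(317,168),.038),("sl",(248,202),.032),("sr",(319,202),.032),("dot",(200,312),.012),("jawfront",(284,244),.034)]: print(n,inv(fonz(c,q,z)))
```

```text
pith [-1.2 -3.1]
rl [-26.1  30. ]
rr [25.3 30. ]
sl [-30.    0.3]
sr [28.4  0.3]
dot [ -89.8 -128.3]
jawfront [ -0.4 -36.6]
```

View pics/w4.png

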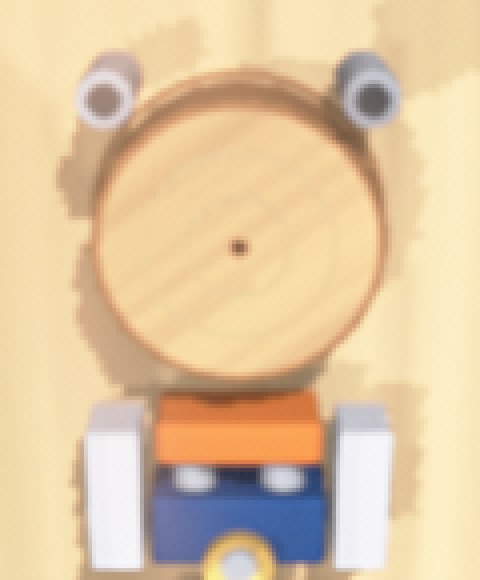

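The slice lies flat and centred (pith at (283,206)), between the rollers (251,169) and (317,169) and clear of the orange jaw (row 244). Next is the knob.

Emit:
drive_tool(
  increments=[
    [[1, -20, 0], [0, 0, 0], 1],
    [[1.5, -32, 0], [0, 0, 0], 1],
    [[1.5, -32, 0], [0, 0, 0], 1],
    [[1.5, -32, 0], [0, 0, 0], 1],
    [[1.5, -32, 0], [0, 0, 0], 1],
    [[1.5, -32, 0], [0, 0, 0], 1],
    [[1.5, -20, 0], [0, 0, 0], 1],
    [[0, -10, 0], [0, 0, 0], 1],
  ],
)

```text
clock: 9.25
eef_pos: [0.5758, -0.2175, 0.1428]
tool_rot: [0.665, 0.747, -0.0, 0.0]
ft_force: [0.4, -0.6, -0.0]
grip_width: 0.0853
grasp_force: 0.0
```

Emit:
drive_tool(
  increments=[
    [[0, -3, 0], [0, 0, 0], 1],
    [[0, 0, 0], [0, 0, 0], 1],
    [[0, 0, 0], [0, 0, 0], 1],
  ],
)

```text
clock: 9.5
eef_pos: [0.5757, -0.2162, 0.1428]
tool_rot: [0.663, 0.749, 0.0, -0.0]
ft_force: [-0.0, 0.3, -0.0]
grip_width: 0.0855
grasp_force: 0.0
```

Run:
```python
from h import *
st();c=camera("wrist");cv2.imwrite("pics/w5.png",c["image"][:,:,::-1])
for s in silhouettes("knob",c)[:2]:
    print(s["conf"],np.round(s["bbox"]),fonz(c,cen(s["region"]),.085).round(4))
```

```text
t 9.5 pos [ 575.7 -216.2  142.8] yaxis 6.92 z [-0.     0.001 -1.   ] w 0.0855 gf 0.0 F [-0.   0.3 -0. ] q6 1.09
0.69 [267. 203. 302. 251.] [ 0.5777 -0.2169  0.085 ]
```

View pics/w5.png

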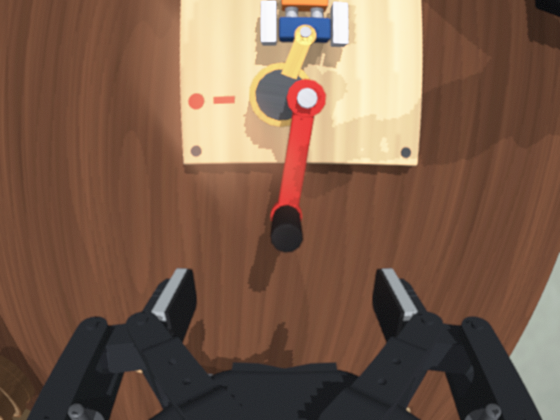

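The knob's top is at pixel (287,236), between the open fingers and matching (0.577, -0.217). I'm descending on it.

Emit:
drive_tool(
  increments=[
    [[1, -1, -20], [0, 0, 0], 1],
    [[0, 0, -25], [0, 0, 0], 1],
    [[0, 0, -20], [0, 0, 0], 1],
    [[0, 0, -15], [0, 0, 0], 1],
    [[0, 0, -2], [0, 0, 0], 1],
    [[0, 0, 0], [0, 0, 0], 1],
    [[0, 0, 0], [0, 0, 0], 1],
  ],
)

```text
clock: 10.18
eef_pos: [0.5775, -0.2178, 0.0619]
tool_rot: [0.663, 0.749, 0.0, 0.001]
ft_force: [1.2, 0.4, 0.4]
grip_width: 0.0849
grasp_force: 0.0
```

Emit:
drive_tool(
  increments=[
    [[0, 0, 0], [0, 0, 0], 0],
    [[0, 0, 0], [0, 0, 0], 0],
    [[0, 0, 0], [0, 0, 0], 0],
    [[0, 0, 0], [0, 0, 0], 0],
    [[0, 0, 0], [0, 0, 0], 0],
    [[0, 0, 0], [0, 0, 0], 0],
    [[0, 0, 0], [0, 0, 0], 0],
    [[0, 0, 0], [0, 0, 0], 0],
  ],
)

```text
clock: 10.85
eef_pos: [0.5771, -0.2185, 0.0615]
tool_rot: [0.664, 0.748, 0.0, 0.0]
ft_force: [-0.7, 1.0, 3.6]
grip_width: 0.0208
grasp_force: 58.6
```

Run:
```python
from h import *
st();p=np.load("p.npy");c=T(p,(0,-.125,0));e=get_obs()["eef_pos"];d=np.array(e)-c
v0=(np.pi+1.5-(np.arctan2(d[1],d[0])-p[2]))%(2*np.pi);print("lever",v0,"r",np.hypot(*d[:2]))
pt=lambda v:c[:2]+.09*np.array([np.cos(p[2]+np.pi+1.5-v),np.sin(p[2]+np.pi+1.5-v)])
vs=np.linspace(v0,1.5,17);P=np.array([pt(v) for v in vs])*1e3;print(P[0],P[-1]);print(np.diff(P,axis=0).round(1).tolist())
```

```text
t 10.85 pos [ 577.1 -218.5   61.5] yaxis 6.86 z [ 0.001 -0.    -1.   ] w 0.0208 gf 58.6 F [-0.7  1.   3.6] q6 1.09
lever 0.0942973019869342 r 0.09111769801682547
[ 577.19065596 -217.39408613] [ 491.87945931 -138.2763524 ]
[[-7.9, 0.7], [-7.8, 1.4], [-7.6, 2.1], [-7.4, 2.7], [-7.2, 3.4], [-6.8, 4.0], [-6.5, 4.6], [-6.0, 5.1], [-5.6, 5.6], [-5.0, 6.1], [-4.5, 6.5], [-3.9, 6.9], [-3.3, 7.2], [-2.6, 7.5], [-2.0, 7.7], [-1.3, 7.8]]
```

Emit:
drive_tool(
  increments=[
    [[-7.9, 0.7, 0], [0, 0, 0], 0],
    [[-7.8, 1.4, 0], [0, 0, 0], 0],
    [[-7.6, 2.1, 0], [0, 0, 0], 0],
    [[-7.4, 2.7, 0], [0, 0, 0], 0],
    [[-7.2, 3.4, 0], [0, 0, 0], 0],
    [[0, 0, 0], [0, 0, 0], 0],
  ],
)

```text
clock: 11.35
eef_pos: [0.5372, -0.2073, 0.0615]
tool_rot: [0.663, 0.748, -0.0, -0.0]
ft_force: [-0.3, 0.9, 4.8]
grip_width: 0.0209
grasp_force: 59.1
```

Emit:
drive_tool(
  increments=[
    [[-6.8, 4, 0], [0, 0, 0], 0],
    [[-6.5, 4.6, 0], [0, 0, 0], 0],
    [[-6, 5.1, 0], [0, 0, 0], 0],
    [[-5.6, 5.6, 0], [0, 0, 0], 0],
    [[-5, 6.1, 0], [0, 0, 0], 0],
    [[0, 0, 0], [0, 0, 0], 0],
  ],
)

```text
clock: 11.85
eef_pos: [0.5081, -0.1819, 0.0615]
tool_rot: [0.663, 0.748, 0.0, 0.0]
ft_force: [1.1, -0.8, 4.3]
grip_width: 0.0204
grasp_force: 59.1
```

```bash
cat > lev.py <<'E'
from h import *
st();p=np.load("p.npy");c=T(p,(0,-.125,0));d=np.array(get_obs()["eef_pos"])-c
print("lever",np.pi+1.5-(np.arctan2(d[1],d[0])-p[2])%(2*np.pi),"r",np.hypot(*d[:2]),"to peak mm",((T(p,(-.09,-.125,0))-c-d)[:2]*1e3).round(1))
E
python3 lev.py
```

```text
t 11.85 pos [ 508.1 -181.9   61.5] yaxis 6.9 z [ 0.001 -0.    -1.   ] w 0.0204 gf 59.1 F [ 1.1 -0.8  4.3] q6 1.11
lever 0.9809620683465603 r 0.09113231084668474 to peak mm [-16.2  43.6]
```

Emit:
drive_tool(
  increments=[
    [[-4.3, 6.5, 0], [0, 0, 0], 0],
    [[-3.7, 6.9, 0], [0, 0, 0], 0],
    [[-3.1, 7.2, 0], [0, 0, 0], 0],
    [[-2.5, 7.5, 0], [0, 0, 0], 0],
    [[-1.9, 7.7, 0], [0, 0, 0], 0],
    [[-1.2, 7.8, 0], [0, 0, 0], 0],
    [[0, 0, 0], [0, 0, 0], 0],
    [[0, 0, 0], [0, 0, 0], 0],
  ],
)

```text
clock: 12.52
eef_pos: [0.4912, -0.1386, 0.0614]
tool_rot: [0.663, 0.748, -0.0, -0.0]
ft_force: [-0.1, -0.8, 8.2]
grip_width: 0.0204
grasp_force: 59.3
```

```bash
python3 lev.py
python3 - <<'E'
from h import *
p=np.load("p.npy");C={n:camera(n) for n in ("scene","wrist","top")}
a,b=C["scene"]["image"][180:300,180:330],C["top"]["image"][140:260,220:360]
f=lambda x:cv2.resize(x,(400,330),interpolation=3)
w=C["wrist"]["image"]
cv2.imwrite("pics/f.png",np.hstack([f(a),f(w)])[:,:,::-1])
for n in ("scene","top"):
    k=silhouettes("knob",C[n])
    if k: print(n,k[0]["conf"],k[0]["bbox"],onz(C[n],cen(k[0]["region"]),.073))
    k=silhouettes("slice",C[n])
    if k: w=onz(C[n],cen(k[0]["region"]),.03);d=w[:2]-p[:2];print(n,"slice",k[0]["bbox"],d*1e3)
E
```

```text
t 12.52 pos [ 491.2 -138.6   61.4] yaxis 6.89 z [-0.001 -0.001 -1.   ] w 0.0204 gf 59.3 F [-0.1 -0.8  8.2] q6 1.18
lever 1.497277404113671 r 0.09069283416932748 to peak mm [0.7 0.3]
scene 0.47 [367.4, 201.7, 394.3, 230.2] [0.49472973 0.20462428 0.073     ]
scene slice [274.6, 218.5, 302.9, 246.8] [1.5528219  6.98565228]
top slice [250.8, 193.8, 267.6, 215.2] [-2.38165026  4.30564919]
```

View pics/f.png

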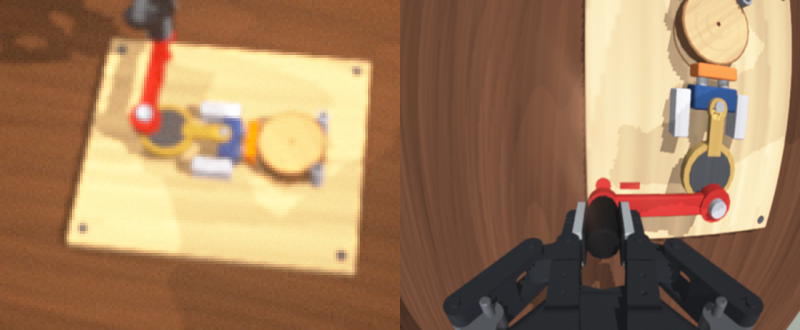

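The lever lies along the board's -x over the red mark. The knob is held, and the orange jaw has the slice pressed against both rollers.

```bash
python3 -c "
from workcell import job_done;print(job_done())"
```

```text
the job is handed in; nothing more can be done
None
```

The job is handed in. The slice was set flat on its mark and clamped against both rollers, and the knob is held at the cam's peak with the lever at about 1.50 rad by the measured tool pose. The jaw's force on the slice I could only judge from the pictures, and no verdict came back.

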